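# Load the inspection box and hold its shutter half open

## Task

Slide the loaded specimen tray into the mouth of the inspection box until it is fully home against the back stop, with all three specimens still in the tray and the viewing shutter left closed until then. Then slide the sprung shutter on top of the box by its orange fin, against its spring, to half of its travel (red line level with the green marks) and keep holding it there: finish while your fingers are still holding it half open. Leave the bottle, the jar and the mug alone.

Things in the scene. Friction and masses are not known exactly. Their poses are not given: they have to be found in the camera images.
- box: Fixed cream inspection box, 150 long (its x) x 146 wide (y) x 75 high; origin at the centre of its underside, on the bench. Its +x is the way in: the mouth is the open face at x = -75, the back stop is at x = +50, the floor is the bench itself. On top, a viewing window (x -62 to -8, 80 wide) is covered by the shutter
- box_mouth (a point): Middle of the mouth's lower edge, at bench level, axes as the box's. The mouth is 106 wide, 63 high. Two black guides 18 high flare out from its sides to 36 ahead of it, where they stand about 143 apart
- half_mark (a point): Point between the two bright green half-travel marks beside the shutter rails, at rail-top height (85 above the bench); x = -7 in the box's frame. The marks reach 90 above the bench
- tray_fin (a point): Grip point of the tray's upright blue fin: the fin is 50 long (tray x) x 12 thick (tray y) and runs from the bench up to 60 high; this point is mid-length, 43 above the tray's underside, 17 below the fin's top. Axes are those of the tray
- tray_mid (a point): Centre of the loose aluminium tray (about 0.3 to 0.65 kg empty), 11 above its underside. 120 long (x) x 100 wide (y) x 22 high, four pockets; the fin's middle is 120 from here on the -x side and stays outside the box. It lies on the bench and goes in with its +x along the box's +x. Fully home, this point is at x = -10, y = 0 in the box's frame, its front edge 5 inside the mouth. Side play 3 each side
- shutter (a joint): Travel of the shutter along the box's +x in m: 0 closed (rests there), 0.056 at the end stop, 0.028 is half travel. The spring pulls it closed with 3.2 N at 0, about 7.7 N at half and 12 N at the end; it springs back shut if let go
- shutter_fin (a point): Grip point of the orange upright fin on the black shutter plate, 12 thick (box x) x 40 wide (box y) x 46 high, from 81 to 127 above the bench; this point is on its centre line, 107 above the bench; axes as the box's; it moves with the shutter (at x = -35 in the box's frame when closed, -7 at half travel). A red cross line on the shutter lies at the fin's middle
- puck0_mid (a point): Centre of a black mounted specimen, a disc 32 in diameter, 22 high, standing loose in a tray pocket
- puck1_mid (a point): The same, red
- puck2_mid (a point): The same, blue
- bottle_mid (a point): Middle of a white bottle, 60 in diameter, 150 high; leave alone
- jar_mid (a point): Middle of an amber jar, 64 in diameter, 75 high; leave alone
- mug_mid (a point): Middle of a white mug, 76 in diameter, 85 high; leave alone
Mind the look-alikes: they are no part of the job. Leave any yellow look-alike of the part that bears puck2_mid alone.

How it is judged:
By the outcome, as a careful person would: the job done as asked, in the order asked, and still so for the second after the job is handed in, while the arm keeps its last pose, push and grip.
It also fails if it takes over 54 s, if anything falls off the work surface, if the arm or the gripper's body presses on something with over 40 N, if the wrist force passes 120 N, or if a joint passes its speed limit or range.

## Robot

A 7-joint arm with a two-finger parallel gripper is mounted at the origin on the work surface. World frame = base frame: x ahead of the robot, y to its left, z up, the work surface at z = 0. Lengths are in m, angles in rad, forces in N, time in s.
With the tool pointing down it reaches from about 0.425 to 0.925 m from the base axis. Payload 6.8 kg.
Tool frame: the origin (TCP) lies midway between the tips of the shut fingers; the grasp point (between the pads) lies 19 mm behind it; z points along the fingers, x is the direction in which the jaws open and shut, and the axes are right-handed (so a half turn about z gives the same grasp; the last joint's range is limited). The gripper opens to 88 mm and grips with 3 to 60 N. Pads are 20 mm wide; open, the fingers measure 115 mm over their backs; the gripper's body (75 mm by 178 mm) begins 61 mm behind the grasp point.
Start: joints at [-1.343, 0.477, 0.022, 1.555, -0.011, 1.109, -0.083], TCP at [0.222, 0.637, 0.223] pointing down, gripper open.
Joint ranges: [-2.96, 2.96], [-0.34, 2.1], [-1.41, 1.46], [0.24, 2.44], [-1.37, 4.51], [0.17, 1.92], [-2.96, 2.96]. Speed limits (rad/s): [2.39, 2.39, 3.14, 3.14, 3.14, 3.14, 3.14].

## Interface

Orientations are given as a unit quaternion [x, y, z, w].
In Python, from station import env, kin, eyes, ticket, status gives the robot as it stands. Calls block until the motion is done:
- env.move_ptp(position, orientation): joint-space move of the TCP to a pose.
- env.move_l(position, rotation=None, speed=0.15, guard=None): straight line of the TCP; rotation=None keeps the orientation; speed is the mean speed in m/s. With guard (N) it stops when the force on the tool has changed by that much, and returns True; else False.
- env.set_joints(angles): joint-space move.
- env.gripper_to(opening, newtons=None): finger opening in m; newtons is the grip in N (None keeps the last); returns when the fingers have stopped.
- env.sleep(seconds).
- kin.ik(position, orientation): joint angles nearest the present ones, or None.
- eyes.grab_frame(name): name is "scene" or "top" or "wrist"; returns (picture, depth): 400x640x3 uint8, blue, green, red; 400x640 float32, m along the optical axis (not along the pixel's ray), 0 where there is no reading.
- eyes.calibration(name): a dict with "camera_matrix" (3x3 intrinsics, pixels), "extrinsics" (4x4, takes a point from camera to world coordinates). Camera axes: x right, y up, looking along -z (the intrinsics and any distortion apply to the point x, -y, -z); pixel columns grow to the right and rows downward; lengths in m; the calibration is good to about 2 mm. The wrist camera is an equidistant fisheye: a pixel r from the principal point sees the ray r / f radians off the axis. A picture is of the moment at which its call begins: read the wrist's pose just before it. calibration takes no time and is no camera call; for the wrist camera it gives the pose at the moment of the call.
A pose or a line that the arm cannot do raises env.MotionError and nothing moves.
- ticket.sign_off(): hands the job in, once; it reports no verdict.
Readings, each from a call of its own:
- status.current_t(): time.
- status.current_joint_positions(): joint angles.
- status.current_dq(): joint speeds.
- status.current_joint_torque(): joint torques, N m.
- status.current_eef_pos(): TCP position.
- status.current_ee_rot(): TCP orientation.
- status.current_wrist_force(): force on the tool from outside, world axes, zero at the start.
- status.current_moment(): the same for the moment, N m.
- status.current_opening(): finger opening in m.
Only numpy, scipy, OpenCV 4.12 (cv2) and the standard library are available. Lean on these libraries where they do the work, as an engineer would, in place of code of your own. Each camera call takes 0.05 s, during which the arm holds its last target.

## Working session

There is one attempt and no reset: what is moved stays moved. The work goes in short steps, each a Python script; the robot and the scene stay as the last script left them, time stands still between calls to the robot, and variables do not carry over. Pictures are saved under pics/ and viewed, and the job is handed in when it is done.

```bash
mkdir -p pics; ls; python3 - <<'E'
from station import env, kin, eyes, ticket, status
import cv2,numpy as np
np.set_printoptions(precision=4,suppress=True)
for n in ["scene","top","wrist"]:
    c=eyes.calibration(n); p,d=eyes.grab_frame(n)
    cv2.imwrite(f"pics/{n}0.png",p); np.savez(f"pics/{n}0.npz",p=p,d=d,**{k:v for k,v in c.items()})
    print(n,c)
print(status.current_t(),status.current_eef_pos(),status.current_ee_rot(),status.current_opening())
E
```

```text
pics
scene {'camera_matrix': array([[454.2964,   0.    , 311.7811],
       [  0.    , 454.2964, 197.901 ],
       [  0.    ,   0.    ,   1.    ]]), 'extrinsics': array([[ 0.852 , -0.4425,  0.2799,  0.9255],
       [ 0.5235,  0.7144, -0.4643, -0.4348],
       [ 0.0055,  0.5421,  0.8403,  1.0054],
       [ 0.    ,  0.    ,  0.    ,  1.    ]])}
top {'camera_matrix': array([[515.4778,   0.    , 304.8646],
       [  0.    , 515.4778, 194.6435],
       [  0.    ,   0.    ,   1.    ]]), 'extrinsics': array([[-0.0168,  0.9942, -0.1066,  0.4361],
       [-0.9999, -0.0165,  0.0032,  0.0505],
       [ 0.0014,  0.1067,  0.9943,  1.6327],
       [ 0.    ,  0.    ,  0.    ,  1.    ]])}
wrist {'camera_matrix': array([[309.7069,   0.    , 314.5698],
       [  0.    , 309.7069, 199.7823],
       [  0.    ,   0.    ,   1.    ]]), 'extrinsics': array([[ 0.3296, -0.9084, -0.2573,  0.1511],
       [ 0.9441,  0.3169,  0.0908,  0.6615],
       [-0.0009, -0.2728,  0.9621,  0.3838],
       [ 0.    ,  0.    ,  0.    ,  1.    ]])}
0.15 [0.2223 0.6369 0.2219] [ 0.8153  0.579  -0.0005  0.0004] 0.08776164039508336
```

View pics/scene0.png

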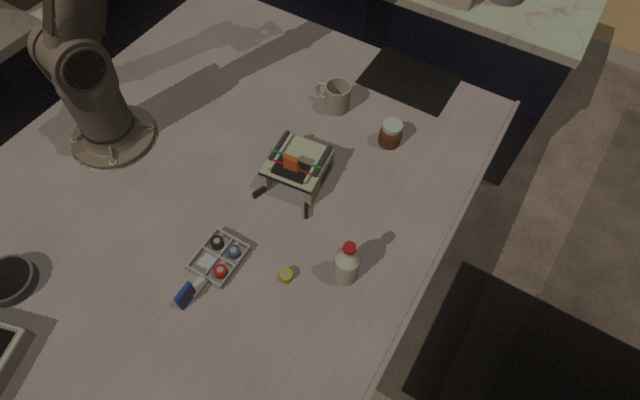

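View pics/top0.png

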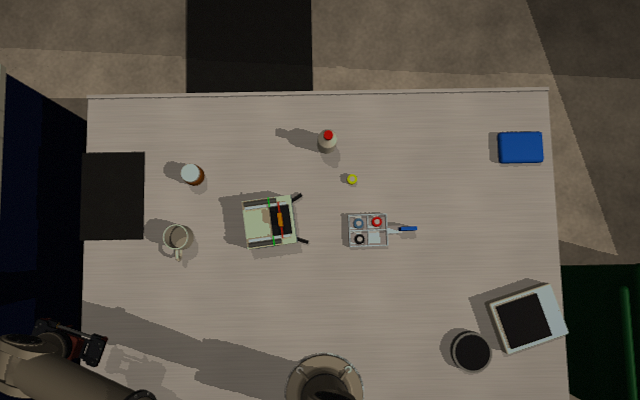

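The scene view shows the box at (297,163), the tray at (218,257) and its blue fin at (185,294). The top view shows the box at (270,222), the tray at (368,230) and the fin at (408,229). The yellow decoy at (352,179) is clear of the path. I'll zoom in next.

```bash
python3 - <<'E'
import cv2,numpy as np
t=cv2.imread("pics/top0.png"); s=cv2.imread("pics/scene0.png")
g=lambda im:np.clip((im/255.)**.6*255,0,255).astype(np.uint8)
cv2.imwrite("pics/top0z.png",cv2.resize(g(t[180:260,230:430]),None,fx=4,fy=4,interpolation=cv2.INTER_CUBIC))
cv2.imwrite("pics/scene0z.png",cv2.resize(g(s[120:315,165:350]),None,fx=3,fy=3,interpolation=cv2.INTER_CUBIC))
E
```

```text
(no output)
```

View pics/top0z.png

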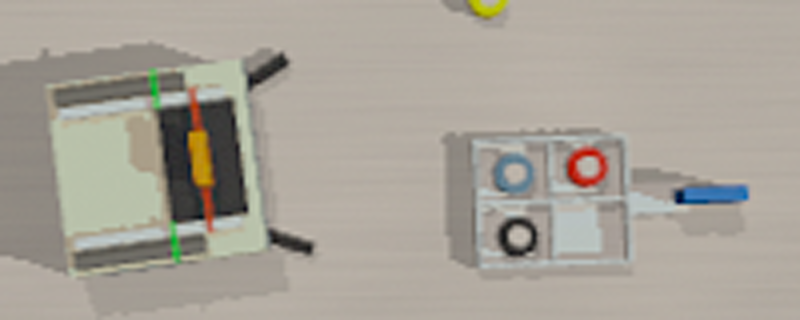

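View pics/scene0z.png

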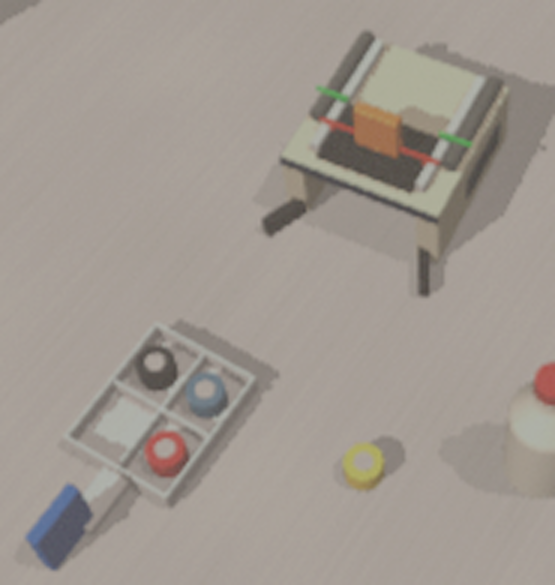

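```bash
cat > h.py <<'E'
import cv2,numpy as np
np.set_printoptions(precision=4,suppress=True)
def ray(cal,uv,fish=False):
    K=cal["camera_matrix"];E=cal["extrinsics"]
    x=(uv[0]-K[0,2])/K[0,0];y=(uv[1]-K[1,2])/K[1,1]
    if fish:
        r=np.hypot(x,y);s=np.sin(r)/r if r>1e-9 else 1.;d=np.array([x*s,-y*s,-np.cos(r)])
    else: d=np.array([x,-y,-1.])
    return E[:3,3],E[:3,:3]@d
def onz(cal,uv,z,fish=False):
    o,d=ray(cal,uv,fish);t=(z-o[2])/d[2];return o+t*d
def proj(cal,P,fish=False):
    K=cal["camera_matrix"];E=cal["extrinsics"];c=E[:3,:3].T@(np.asarray(P)-E[:3,3])
    v=np.array([c[0],-c[1],-c[2]])
    if fish:
        rr=np.hypot(v[0],v[1]);th=np.arctan2(rr,v[2]);q=v[:2]/max(rr,1e-9)*th
    else:q=v[:2]/v[2]
    return np.array([K[0,0]*q[0]+K[0,2],K[1,1]*q[1]+K[1,2]])
E
python3 - <<'E'
from h import *
c=np.load("pics/top0.npz");p=c["p"]
z=lambda a,b:(a/4+230-.4,b/4+180-.4)
for n,pt,h in [("boxBL",(47,86),.075),("FL",(240,60),.075),("FR",(268,250),.075),("BR",(72,275),.075),
 ("gL",(153,90),.09),("gR",(175,243),.09),("shfin",(201,158),.127),("tray bl",(471,138),.022),("tray br",(479,268),.022),("fl",(628,134),.022),("fr",(633,262),.022),("fin0",(676,196),.06),("fin1",(747,192),.06),
 ("puck blue",(513,173),.024),("red",(586,167),.024),("blk",(519,237),.024)]:
    print(n,onz(c,z(*pt),h))
E
```

```text
boxBL [0.5866 0.2385 0.075 ]
FL [0.604  0.0919 0.075 ]
FR [0.4599 0.0728 0.075 ]
BR [0.4437 0.2203 0.075 ]
gL [0.5808 0.1571 0.09  ]
gR [0.4661 0.1418 0.09  ]
shfin [0.5269 0.12   0.127 ]
tray bl [ 0.5454 -0.0866  0.022 ]
tray br [ 0.4441 -0.0903  0.022 ]
fl [ 0.5464 -0.2096  0.022 ]
fr [ 0.4467 -0.2101  0.022 ]
fin0 [ 0.4959 -0.2384  0.06  ]
fin1 [ 0.4981 -0.2927  0.06  ]
puck blue [ 0.5173 -0.1185  0.024 ]
red [ 0.5211 -0.1756  0.024 ]
blk [ 0.4675 -0.1218  0.024 ]
```

```bash
cat >> h.py <<'E'
def q(deg):
    a=np.radians(deg)/2; return np.array([np.cos(a),np.sin(a),0,0])
E
python3 - <<'E'
from station import env, kin, eyes, ticket, status
from h import *
for phi in (0.6,180.6,97,-83):
    for P in ([.497,-.266,.15],[.539,.03,.03],[.528,.121,.2],[.5,-.06,.4]): print(phi,P,kin.ik(P,q(phi)))
env.move_ptp([.5,-.06,.40],q(1))
for i in range(1):
    c=eyes.calibration("wrist");p,d=eyes.grab_frame("wrist")
    cv2.imwrite("pics/w1.png",p);np.savez("pics/w1.npz",p=p,d=d,**c)
print(status.current_t(),status.current_eef_pos(),status.current_joint_positions(),c["extrinsics"])
E
```

```text
0.6 [0.497, -0.266, 0.15] [-0.2043  0.4736  0.7717  1.9333 -0.418   0.9004  0.789 ]
0.6 [0.539, 0.03, 0.03] [-0.5075  0.5643  0.4331  2.0444 -0.4003  0.6139  0.2084]
0.6 [0.528, 0.121, 0.2] [-0.7795  0.3081  0.5394  1.9279 -0.1918  0.9559 -0.1391]
0.6 [0.5, -0.06, 0.4] [-0.8248  0.0455  0.8737  1.7415 -0.0356  1.3711  0.066 ]
180.6 [0.497, -0.266, 0.15] [-0.4636  0.7627  1.2742  1.9457 -0.8345  1.101  -1.9607]
180.6 [0.539, 0.03, 0.03] [-0.0794  0.5255 -0.1155  2.0152  0.1017  0.6063  2.889 ]
180.6 [0.528, 0.121, 0.2] [-0.3359  0.2834 -0.0055  1.8996  0.0019  0.9586  2.8098]
180.6 [0.5, -0.06, 0.4] [-1.2632  0.1205  1.4176  1.7519 -0.1215  1.3726 -2.9539]
97 [0.497, -0.266, 0.15] [-0.3511  0.5752  1.0116  1.9408 -0.5973  0.9613  2.6432]
97 [0.539, 0.03, 0.03] [-0.3123  0.5299  0.179   2.0314 -0.1616  0.5934  1.6698]
97 [0.528, 0.121, 0.2] [-0.5778  0.2864  0.2875  1.9156 -0.0984  0.9531  1.4486]
97 [0.5, -0.06, 0.4] [-0.744   0.0453  0.7866  1.7384 -0.0327  1.3712  1.7415]
-83 [0.497, -0.266, 0.15] [-0.3176  0.5447  0.9519  1.9392 -0.5492  0.9416 -0.5442]
-83 [0.539, 0.03, 0.03] [-0.596   0.5928  0.5531  2.05   -0.5164  0.6365 -1.143 ]
-83 [0.528, 0.121, 0.2] [-0.9506  0.3495  0.7665  1.9373 -0.2925  0.9679 -1.4947]
-83 [0.5, -0.06, 0.4] [-1.0038  0.0502  1.0708  1.747  -0.0449  1.3707 -1.3732]
2.9167 [ 0.5002 -0.0591  0.3998] [-0.825   0.0462  0.8722  1.7413 -0.0357  1.371   0.0729] [[ 0.9998 -0.0183 -0.0062  0.4978]
 [ 0.0193  0.9622  0.2716  0.0154]
 [ 0.001  -0.2716  0.9624  0.5618]
 [ 0.      0.      0.      1.    ]]
```

View pics/w1.png

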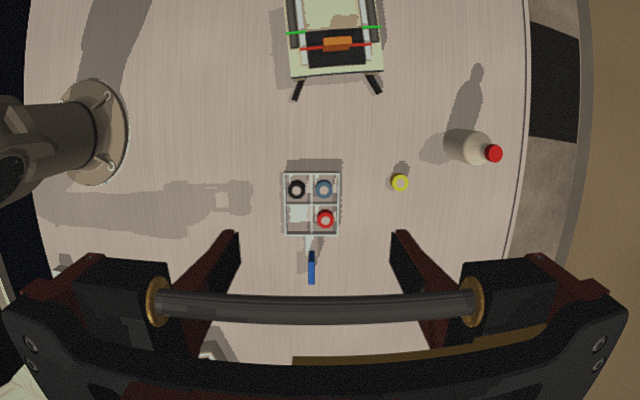

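The wrist view shows the box mouth with its guides at (295,98) and (380,93), the tray at (312,203), the blue fin at (311,267) and the orange fin at (337,44). Next I'll segment these features for precise points.

```bash
python3 - <<'E'
from h import *
c=np.load("pics/w1.npz");p=c["p"]
g=lambda im:np.clip((im/255.)**.6*255,0,255).astype(np.uint8)
cv2.imwrite("pics/w1z.png",cv2.resize(g(p[0:110,270:400]),None,fx=5,fy=5,interpolation=cv2.INTER_CUBIC))
cv2.imwrite("pics/w1y.png",cv2.resize(g(p[160:290,260:360]),None,fx=4,fy=4,interpolation=cv2.INTER_CUBIC))
for nm,fish in (("w1",True),("top0",False)):
    c=np.load(f"pics/{nm}.npz");hs=cv2.cvtColor(c["p"],cv2.COLOR_BGR2HSV)
    for n,lo,hi,z in [("green",(50,150,80),(70,255,255),.09),("orange",(8,150,60),(20,255,255),.127),("blue",(105,150,40),(125,255,255),.06)]:
        m=cv2.inRange(hs,lo,hi);k,l,st,ce=cv2.connectedComponentsWithStats(m)
        for i in range(1,k):
            if st[i,4]>8:
                cnt=(l==i).astype(np.uint8);r=cv2.minAreaRect(np.argwhere(cnt)[:,::-1].astype(np.float32))
                print(nm,n,ce[i],st[i],onz(c,ce[i],z,fish),r)
E
```

```text
w1 green [371.0263  26.5526] [362  26  19   3  38] [0.5815 0.1579 0.09  ] ((371.001708984375, 26.52930450439453), (1.9965487718582153, 18.027660369873047), 86.633544921875)
w1 green [295.7073  32.0244] [286  31  20   3  41] [0.4674 0.144  0.09  ] ((295.5, 32.0), (19.0, 2.0), -0.0)
w1 orange [336.5742  43.0852] [322  35  31  17 411] [0.5267 0.1185 0.127 ] ((336.9720764160156, 43.109134674072266), (14.605645179748535, 30.137502670288086), 85.91438293457031)
w1 orange [476.52 282.76] [473 278   9  10  25] [ 0.7966 -0.2577  0.127 ] ((476.12005615234375, 283.1600341796875), (10.800000190734863, 4.800000190734863), 53.13010025024414)
w1 orange [161.1765 283.6765] [157 280   9   8  34] [ 0.2293 -0.2684  0.127 ] ((161.0, 283.5), (7.0, 8.0), 90.0)
w1 orange [467.5455 282.5455] [465 280   6   5  11] [ 0.7767 -0.2557  0.127 ] ((467.5, 282.0), (5.0, 4.0), -0.0)
w1 orange [149.8169 292.9014] [146 284  10  20  71] [ 0.1991 -0.2921  0.127 ] ((150.5975799560547, 293.6219482421875), (8.171934127807617, 19.215089797973633), 6.34019136428833)
w1 orange [474.9333 289.1333] [473 285   5   9  15] [ 0.7969
[... 3980 characters left out ...]
95703)
top0 green [273.4 241. ] [273 236   2  10  15] [0.4641 0.1416 0.09  ] ((273.5, 240.5), (9.0, 1.0), 90.0)
top0 orange [198.8788 176.7576] [190 166  14  18  66] [0.6558 0.3571 0.127 ] ((198.35354614257812, 176.49851989746094), (10.49781608581543, 18.384777069091797), 22.380136489868164)
top0 orange [279.7222 219.0278] [277 212   7  15  72] [0.5271 0.1203 0.127 ] ((279.75384521484375, 219.03079223632812), (14.388028144836426, 4.961389541625977), 82.87498474121094)
top0 blue [520.0543 147.09  ] [ 498  132   45   31 1345] [ 0.7419 -0.6242  0.06  ] ((520.0, 147.0), (30.0, 44.0), 90.0)
top0 blue [408.1 228.4] [401 227  16   4  60] [ 0.4961 -0.2674  0.06  ] ((408.5, 228.5), (3.0, 15.0), 90.0)
```

View pics/w1z.png

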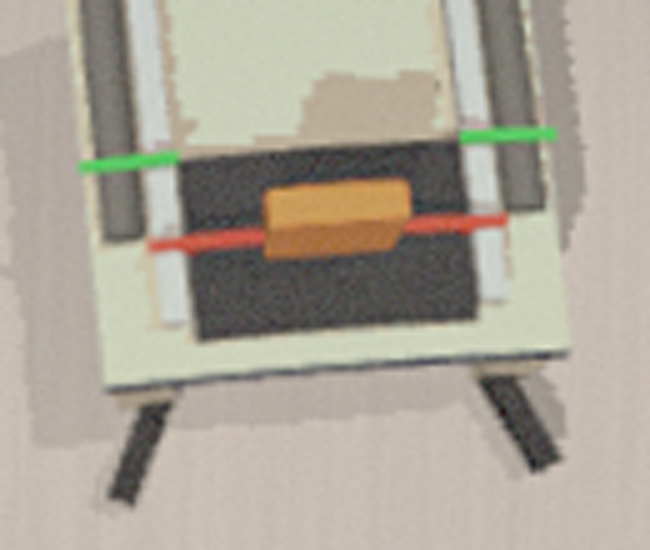

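View pics/w1y.png

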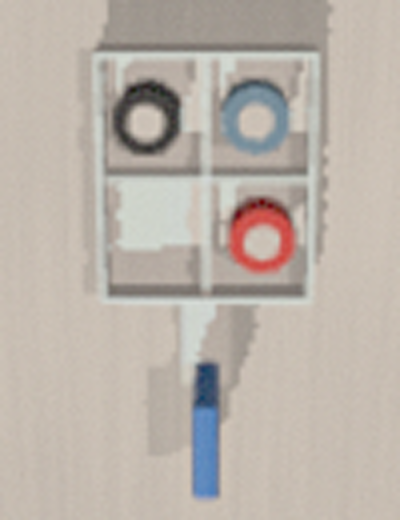

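```bash
python3 - <<'E'
from h import *
c=np.load("pics/w1.npz")
a=lambda x,y:(x/5+270-.4,y/5-.4); b=lambda x,y:(x/4+260-.4,y/4+160-.4)
R={}
for n,uv,z in [("bFR",a(107,386),.075),("bFL",a(567,352),.075),("gtR",a(122,498),.018),("gtL",a(545,463),.018),("fintop0",b(205.5,405),.06),("fintop1",b(205.5,497),.06),
 ("tBL",b(94,51),.022),("tBR",b(322,51),.022),("tFL",b(100,301),.022),("tFR",b(311,301),.022),("black",b(147,119),.022),("blue",b(255,117),.022),("red",b(262,236),.022)]:
    R[n]=onz(c,uv,z,True);print(n,R[n])
print("mouth mid",(R["bFR"]+R["bFL"])/2,"w",np.linalg.norm(R["bFR"]-R["bFL"]))
for k in (("bFR","bFL"),("gtR","gtL"),("tFL","tBL"),("tFR","tBR"),("tBL","tBR"),("fintop1","fintop0")):
    v=R[k[1]]-R[k[0]];print(k,np.degrees(np.arctan2(v[1],v[0])),np.linalg.norm(v))
E
```

```text
bFR [0.4607 0.0747 0.075 ]
bFL [0.6041 0.0914 0.075 ]
gtR [0.4622 0.042  0.018 ]
gtL [0.6095 0.0596 0.018 ]
fintop0 [ 0.4967 -0.241   0.06  ]
fintop1 [ 0.4975 -0.2899  0.06  ]
tBL [ 0.4444 -0.0873  0.022 ]
tBR [ 0.5456 -0.0855  0.022 ]
tFL [ 0.4461 -0.2067  0.022 ]
tFR [ 0.5455 -0.2047  0.022 ]
black [ 0.4682 -0.1181  0.022 ]
blue [ 0.5166 -0.1162  0.022 ]
red [ 0.5214 -0.1726  0.022 ]
mouth mid [0.5324 0.083  0.075 ] w 0.14432263934704107
('bFR', 'bFL') 6.619132834980577 0.14432263934704107
('gtR', 'gtL') 6.822092861785605 0.148337636385404
('tFL', 'tBL') 90.8328609431551 0.11933648834011494
('tFR', 'tBR') 89.93337305802582 0.11922944464422544
('tBL', 'tBR') 1.0605084033792815 0.10124958558908745
('fintop1', 'fintop0') 90.82839278481607 0.048934627308567
```

```bash
cat >> h.py <<'E'
BY=np.radians(96.8);BC=np.array([.5236,.157])
def bx(x,y,z): return [BC[0]+x*np.cos(BY)-y*np.sin(BY),BC[1]+x*np.sin(BY)+y*np.cos(BY),z]
def inbox(P):
    d=np.asarray(P)[:2]-BC;return np.array([d@[np.cos(BY),np.sin(BY)],d@[-np.sin(BY),np.cos(BY)],P[2]])
E
python3 - <<'E'
from station import env, kin, eyes, ticket, status
from h import *
env.move_ptp([.4971,-.2655,.13],q(.8)); print(status.current_t(),status.current_joint_positions())
env.move_l([.4971,-.2655,.025],speed=.1)
print(status.current_eef_pos(),status.current_wrist_force())
env.gripper_to(.0,newtons=25)
print(status.current_t(),status.current_opening(),status.current_eef_pos(),status.current_wrist_force(),status.current_moment())
for n in ["top","wrist"]:
    c=eyes.calibration(n);p,d=eyes.grab_frame(n);cv2.imwrite(f"pics/{n}2.png",p)
E
```

```text
4.2 [-0.2293  0.5215  0.8124  1.9493 -0.491   0.877   0.8565]
[ 0.4975 -0.2658  0.0256] [-0.197  -0.2295  0.5629]
6.55 0.012225661284875315 [ 0.4971 -0.2655  0.025 ] [-0.0625  0.6514 -0.2095] [-0.0863 -0.002   0.0562]
```

View pics/wrist2.png

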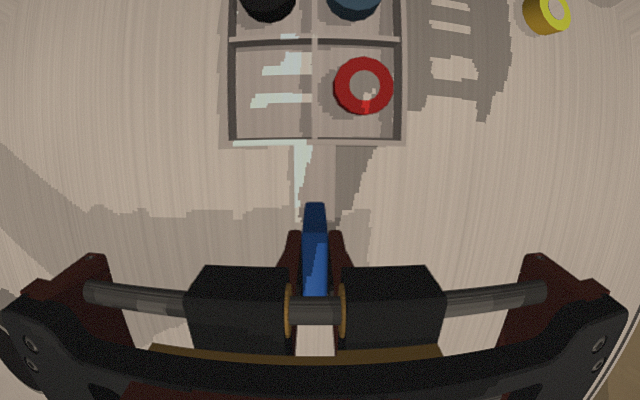

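The picture shows the blue fin at (315,250) held squarely between the pads, at a 12.2 mm opening. Now I'll align the tray in front of the mouth.

```bash
python3 - <<'E'
from station import env, kin, eyes, ticket, status
from h import *
env.move_l(bx(-.315,0,.025),q(6.8),speed=.06)
print(status.current_t(),status.current_eef_pos(),inbox(status.current_eef_pos()),status.current_wrist_force(),status.current_opening())
c=eyes.calibration("wrist");p,d=eyes.grab_frame("wrist");cv2.imwrite("pics/w3.png",p);np.savez("pics/w3.npz",p=p,d=d,**c)
c=eyes.calibration("top");p,d=eyes.grab_frame("top");cv2.imwrite("pics/t3.png",p);np.savez("pics/t3.npz",p=p,d=d,**c)
g=lambda im:np.clip((im/255.)**.6*255,0,255).astype(np.uint8)
cv2.imwrite("pics/t3z.png",cv2.resize(g(p[160:280,230:430]),None,fx=4,fy=4,interpolation=cv2.INTER_CUBIC))
E
```

```text
8.9167 [ 0.5608 -0.1559  0.025 ] [-0.3151  0.0001  0.025 ] [-1.7027 -1.9517 -1.2276] 0.012024290055108012
```

View pics/w3.png

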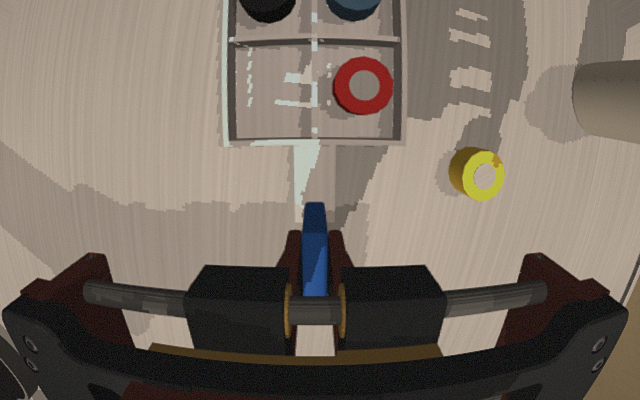

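View pics/t3z.png

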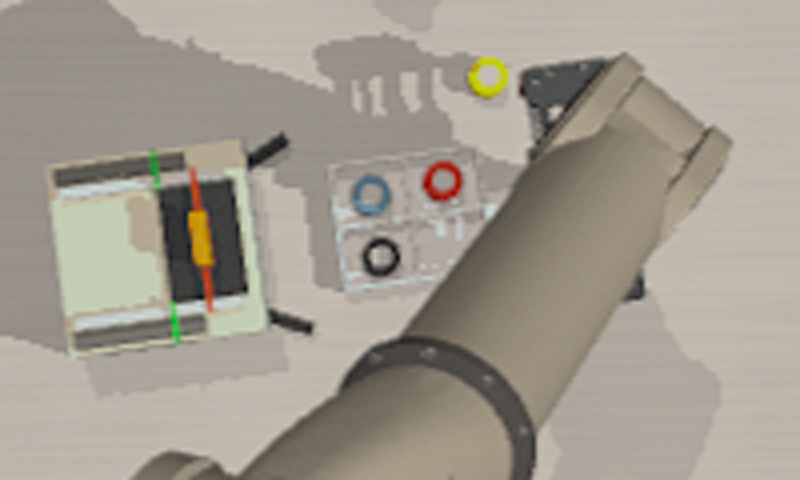

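```bash
python3 - <<'E'
from h import *
c=np.load("pics/t3.npz");f=lambda x,y:(x/4+230-.4,y/4+160-.4)
for n,uv,z in [("tL",f(329,168),.022),("tR",f(346,291),.022),("bL",f(241,140),.075),("bR",f(268,332),.075),("gL",f(153,168),.09),("gR",f(176,323),.09),("bottlecap",(328,134),.15),("yellow",f(488,77),.022)]:
    P=onz(c,uv,z);print(n,P,inbox(P))
E
```

```text
tL [0.5865 0.0238 0.022 ] [-0.1397 -0.0467  0.022 ]
tR [0.49   0.0123 0.022 ] [-0.1397  0.0505  0.022 ]
bL [0.604  0.0911 0.075 ] [-0.0749 -0.072   0.075 ]
bR [0.4584 0.0728 0.075 ] [-0.0759  0.0747  0.075 ]
gL [0.5823 0.1571 0.09  ] [-0.0068 -0.0583  0.09  ]
gR [0.466 0.141 0.09 ] [-0.009  0.059  0.09 ]
bottlecap [ 0.7726 -0.025   0.15  ] [-0.2102 -0.2257  0.15  ]
yellow [ 0.6564 -0.1029  0.022 ] [-0.2738 -0.1011  0.022 ]
```

```bash
python3 - <<'E'
from station import env, kin, eyes, ticket, status
from h import *
def rep(s): print(s,status.current_t(),inbox(status.current_eef_pos()),status.current_wrist_force(),status.current_opening())
r=env.move_l(bx(-.23,0,.025),speed=.05,guard=15);rep(r)
if not r:
    r=env.move_l(bx(-.140,0,.025),speed=.05,guard=15);rep(r)
    if not r:
        r=env.move_l(bx(-.122,0,.025),speed=.015,guard=12);rep(r)
c=eyes.calibration("top");p,d=eyes.grab_frame("top");cv2.imwrite("pics/t4.png",p)
g=lambda im:np.clip((im/255.)**.6*255,0,255).astype(np.uint8)
cv2.imwrite("pics/t4z.png",cv2.resize(g(p[160:280,230:430]),None,fx=4,fy=4,interpolation=cv2.INTER_CUBIC))
c=eyes.calibration("wrist");p,d=eyes.grab_frame("wrist");cv2.imwrite("pics/w4.png",p);np.savez("pics/w4.npz",p=p,d=d,**c)
E
```

```text
False 10.8667 [-0.2299  0.      0.025 ] [-0.1307 -0.9957 -0.961 ] 0.011866111679081057
False 12.8167 [-0.14   0.     0.025] [ 0.1515 -1.2498 -2.2523] 0.01181735491460092
True 13.8 [-0.1275  0.0001  0.0252] [ 1.0932 -1.4742 -0.8987] 0.012064109543018333
```

View pics/w4.png

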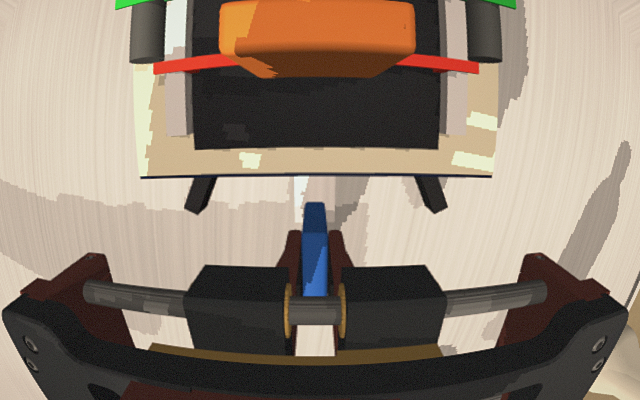

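View pics/t4z.png

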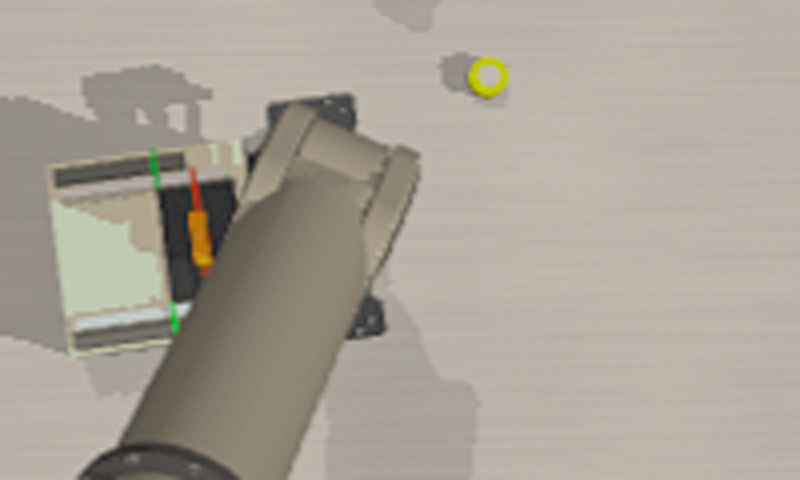

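The wrist view shows the blue fin in front of the mouth at (315,250), with the shutter still closed. Contact came at fin x ≈ -127.5, where -130 was expected. I'll press again to confirm it's a hard stop.

```bash
python3 - <<'E'
from station import env, kin, eyes, ticket, status
from h import *
def rep(s): print(s,status.current_t(),inbox(status.current_eef_pos()),status.current_wrist_force(),status.current_opening())
r=env.move_l(bx(-.1235,0,.025),speed=.01,guard=20);rep(r)
env.gripper_to(.03);rep("open")
# tray stays? measure
env.gripper_to(.085)
env.move_l(bx(-.1275,0,.09),speed=.15);rep("up")
c=eyes.calibration("wrist");p,d=eyes.grab_frame("wrist");cv2.imwrite("pics/w5.png",p);np.savez("pics/w5.npz",p=p,d=d,**c)
E
```

```text
False 14.525 [-0.1274 -0.0002  0.0254] [  1.1336 -10.0077   2.0734] 0.01236481913882235
open 15.0333 [-0.1231  0.      0.025 ] [-0.0072 -0.5271 -0.5085] 0.030264952335662967
up 16.5833 [-0.1271  0.0002  0.0897] [ 0.395  -0.0116 -0.6722] 0.08488265326793196
```

View pics/w5.png

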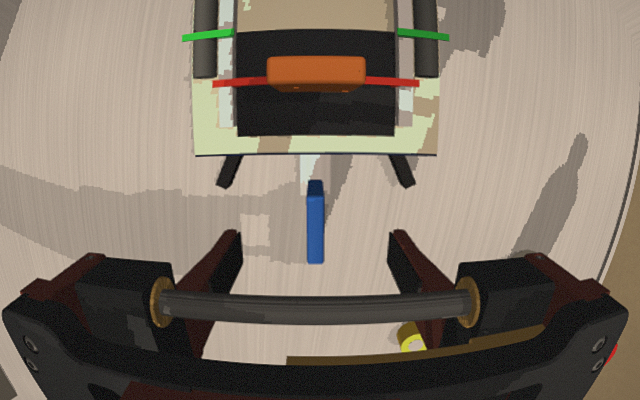

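```bash
python3 - <<'E'
from h import *
c=np.load("pics/w5.npz");p=c["p"]
g=lambda im:np.clip((im/255.)**.6*255,0,255).astype(np.uint8)
cv2.imwrite("pics/w5z.png",cv2.resize(g(p[140:275,265:365]),None,fx=4,fy=4,interpolation=cv2.INTER_CUBIC))
for n,uv,z in [("boxFR",(195,155.5),.075),("boxFL",(436,155.5),.075),("finfar",(315,195),.06),("finnear",(315,263.5),.06),("gr",(397.5,34.5),.09),("gr2",(233.5,34.5),.09),("orangeR top",(267,58),.127),("orangeL",(364,57),.127),("redL",(414,83),.082),("redR",(217,83),.082)]:
    print(n,inbox(onz(c,uv,z,True)))
E
```

```text
boxFR [-0.0747  0.0729  0.075 ]
boxFL [-0.075  -0.0723  0.075 ]
finfar [-0.1037  0.0007  0.06  ]
finnear [-0.1529  0.0008  0.06  ]
gr [-0.008  -0.0427  0.09  ]
gr2 [-0.008   0.0434  0.09  ]
orangeR top [-0.0291  0.0198  0.127 ]
orangeL [-0.0287 -0.0187  0.127 ]
redL [-0.0333 -0.0543  0.082 ]
redR [-0.0332  0.0549  0.082 ]
```

View pics/w5z.png

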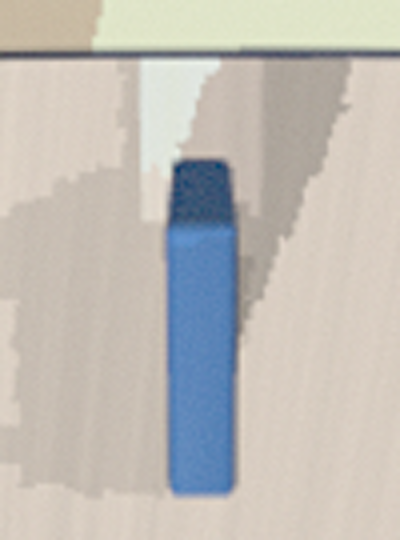

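```bash
python3 - <<'E'
from station import env, kin, eyes, ticket, status
from h import *
def rep(s): print(s,status.current_t(),inbox(status.current_eef_pos()),status.current_wrist_force(),status.current_opening())
env.move_l(bx(-.1275,0,.21),speed=.2)
env.move_ptp(bx(-.034,0,.20),q(96.8));rep("above")
c=eyes.calibration("wrist");p,d=eyes.grab_frame("wrist");cv2.imwrite("pics/w6.png",p);np.savez("pics/w6.npz",p=p,d=d,**c)
c=eyes.calibration("scene");p,d=eyes.grab_frame("scene");cv2.imwrite("pics/s6.png",p)
print(status.current_joint_positions())
E
```

```text
above 18.5 [-0.0346  0.0004  0.1992] [ 0.6742 -0.2369 -0.2907] 0.08467984601433681
[-0.777   0.308   0.532   1.9277 -0.1889  0.9557  1.5316]
```

View pics/w6.png

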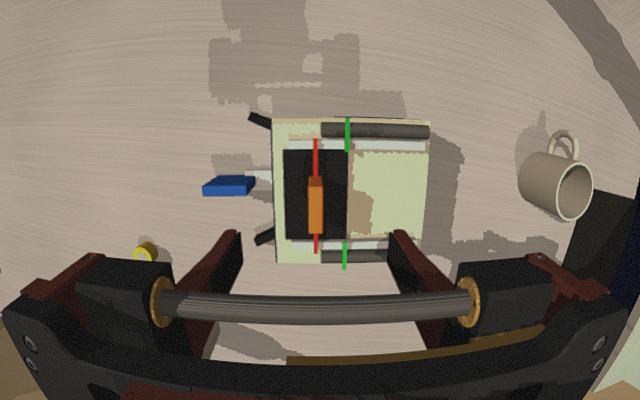

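View pics/s6.png

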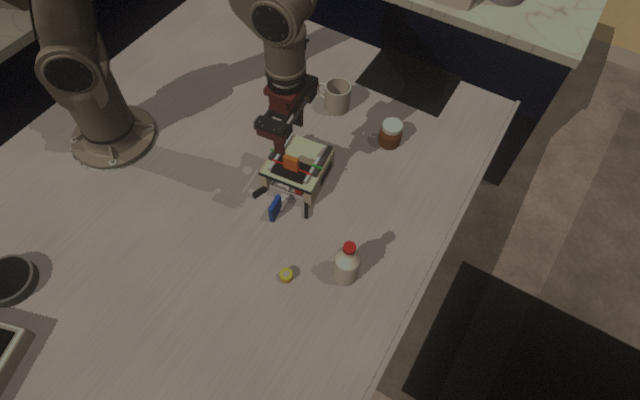

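The wrist view shows the orange fin at (316,205) between the open fingers, with the red line left of the green marks, so the shutter is closed. The mug at (556,185) is clear of the arm. Descending to grip.

```bash
python3 - <<'E'
from station import env, kin, eyes, ticket, status
from h import *
c=np.load("pics/w6.npz");print(inbox(onz(c,(316,178),.127,True)),inbox(onz(c,(316,233),.127,True)))
def rep(s): print(s,status.current_t(),inbox(status.current_eef_pos()),status.current_wrist_force(),status.current_opening())
r=env.move_l(bx(-.034,.0005,.0895),speed=.1,guard=10);rep(r)
if not r:
    env.gripper_to(0,newtons=40);rep("grip");env.sleep(.2);rep("grip")
c=eyes.calibration("wrist");p,d=eyes.grab_frame("wrist");cv2.imwrite("pics/w7.png",p);np.savez("pics/w7.npz",p=p,d=d,**c)
E
```

```text
[-0.0334  0.0269  0.127 ] [-0.0334 -0.0187  0.127 ]
False 19.8583 [-0.0339 -0.      0.0901] [ 0.474  -0.6399 -0.7813] 0.08508204510524857
grip 20.9667 [-0.034   0.0005  0.0895] [-0.2312 -0.5426 -0.2147] 0.0116833494430539
grip 21.1667 [-0.0341  0.0005  0.0895] [ 1.0313 -0.8939  0.2852] 0.011967300942421353
```

View pics/w7.png

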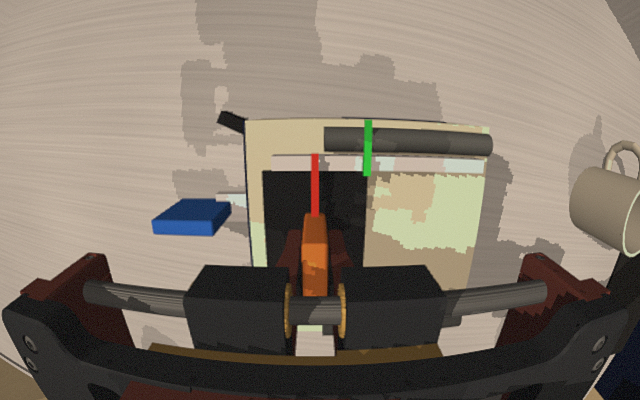

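The grip is good: opening 12 mm, red line at (315,185), green mark at (368,148). I'll pull it 28 mm and compare the lines.

```bash
python3 - <<'E'
from station import env, kin, eyes, ticket, status
from h import *
def rep(s): print(s,status.current_t(),inbox(status.current_eef_pos()),status.current_wrist_force(),status.current_opening())
env.move_l(bx(-.006,.0005,.0895),speed=.02,guard=25);rep("half");env.sleep(.3);rep("half")
for n in ("wrist","scene","top"):
    c=eyes.calibration(n);p,d=eyes.grab_frame(n);cv2.imwrite(f"pics/{n}8.png",p);np.savez(f"pics/{n}8.npz",p=p,d=d,**c)
    g=np.clip((p/255.)**.6*255,0,255).astype(np.uint8)
    cr={"wrist":g[100:270,240:500],"scene":g[110:230,230:380],"top":g[180:260,230:330]}[n]
    cv2.imwrite(f"pics/{n}8z.png",cv2.resize(cr,None,fx={"wrist":3,"scene":4,"top":5}[n],fy={"wrist":3,"scene":4,"top":5}[n],interpolation=cv2.INTER_CUBIC))
E
```

```text
half 22.7667 [-0.0073  0.0005  0.0895] [ 0.4096 -7.4481  0.8857] 0.012240024053950667
half 23.0667 [-0.0073  0.0006  0.0895] [ 0.1067 -7.0541 -0.3579] 0.011826542749257637
```

View pics/wrist8z.png

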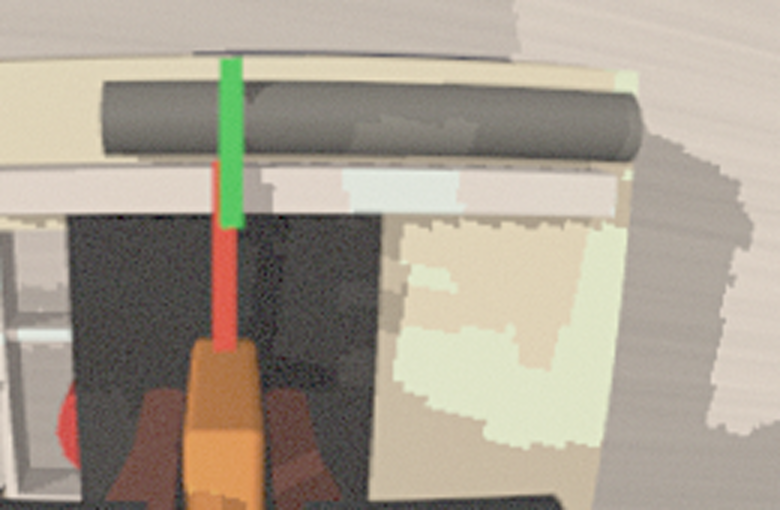

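View pics/scene8z.png

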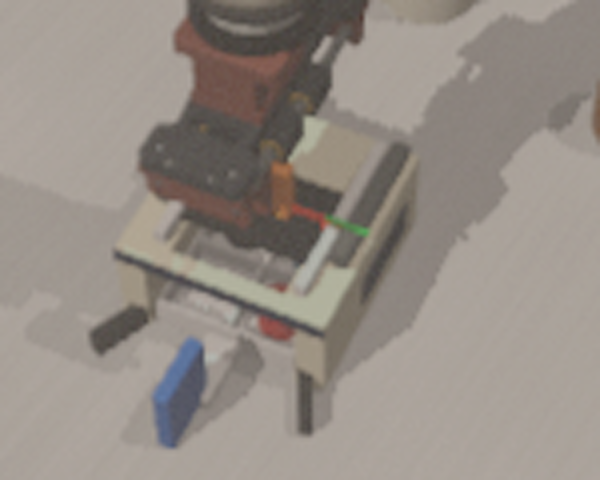

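Red trails green by about 2 px, roughly 1.3 mm. The TCP reading agrees: it moved 26.7 mm of the 28. I'll trim the pose.

```bash
python3 - <<'E'
from station import env, kin, eyes, ticket, status
from h import *
def rep(s): print(s,status.current_t(),inbox(status.current_eef_pos()),status.current_wrist_force(),status.current_opening())
env.move_l(bx(-.0046,.0005,.0895),speed=.01);env.sleep(.4);rep("half")
for n in ("wrist","scene","top"):
    c=eyes.calibration(n);p,d=eyes.grab_frame(n);cv2.imwrite(f"pics/{n}9.png",p);np.savez(f"pics/{n}9.npz",p=p,d=d,**c)
    g=np.clip((p/255.)**.6*255,0,255).astype(np.uint8)
    if n=="wrist":
        cv2.imwrite("pics/wrist9z.png",cv2.resize(g[100:270,200:460],None,fx=3,fy=3,interpolation=cv2.INTER_CUBIC))
        hs=cv2.cvtColor(p,cv2.COLOR_BGR2HSV)[100:215]
        red=cv2.inRange(hs,(0,140,60),(6,255,255))|cv2.inRange(hs,(174,140,60),(180,255,255));gr=cv2.inRange(hs,(50,120,60),(75,255,255))
        for nm,m,zs in(("red",red,(.081,.083)),("green",gr,(.09,))):
            k,l,st,ce=cv2.connectedComponentsWithStats(m)
            for i in range(1,k):
                if st[i,4]>20:
                    print(nm,st[i],ce[i],[inbox(onz(c,(ce[i][0],ce[i][1]+100),z,True))for z in zs])
E
```

```text
half 23.9083 [-0.0059  0.0006  0.0895] [ 1.3621 -7.1749  0.4518] 0.011884582851210787
red [310  76   9  39 341] [314.0352  95.3372] [array([-0.0061,  0.0302,  0.081 ]), array([-0.0061,  0.0307,  0.083 ])]
green [310  19   9  57 437] [313.8696  46.6728] [array([-0.0061,  0.0589,  0.09  ])]
```

View pics/wrist9z.png

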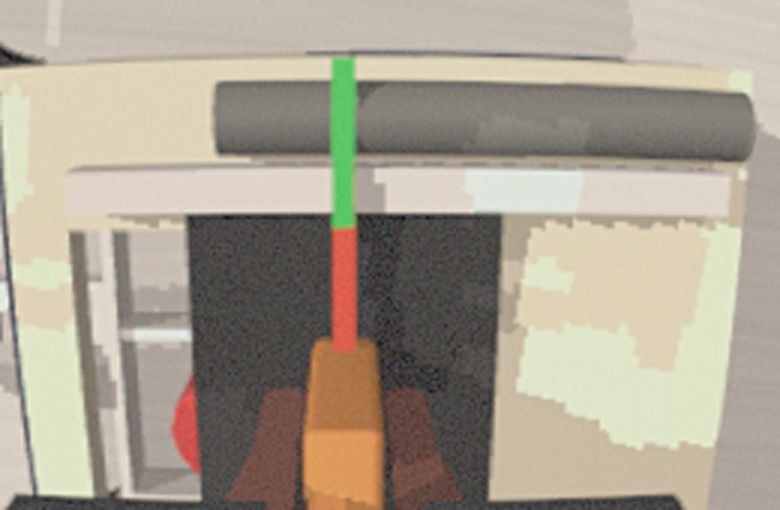

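Red (314.0) and green (313.9) now line up. One last check on the tray and the bystanders before handing in.

```bash
python3 - <<'E'
from h import *
c=np.load("pics/top9.npz");p=c["p"]
g=np.clip((p/255.)**.6*255,0,255).astype(np.uint8)
a=cv2.resize(g[110:270,150:440],None,fx=2.6,fy=2.6,interpolation=cv2.INTER_CUBIC);cv2.imwrite("pics/top9z.png",a)
w=np.load("pics/wrist9.npz");hs=cv2.cvtColor(w["p"],cv2.COLOR_BGR2HSV);m=cv2.inRange(hs,(105,150,40),(125,255,255))
k,l,st,ce=cv2.connectedComponentsWithStats(m)
for i in range(1,k):
    if st[i,4]>30: print(st[i],ce[i],inbox(onz(w,ce[i],.045,True)))
cv2.imwrite("pics/wrist9g.png",np.clip((w["p"]/255.)**.6*255,0,255).astype(np.uint8))
E
```

```text
[ 123  200   76   34 1866] [160.7535 216.9962] [-0.1244  0.0036  0.045 ]
```

View pics/top9z.png

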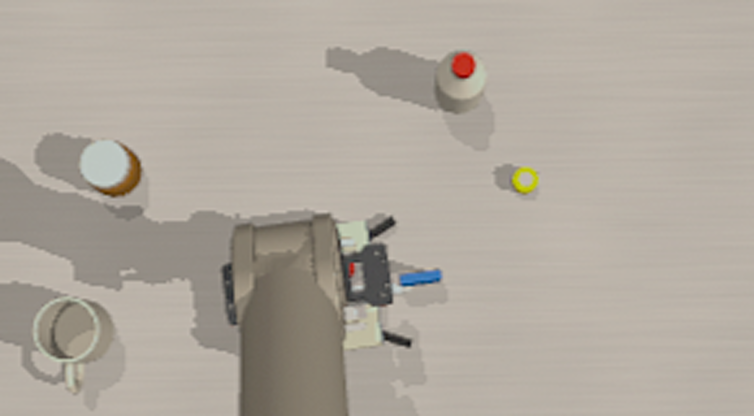

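View pics/wrist9g.png

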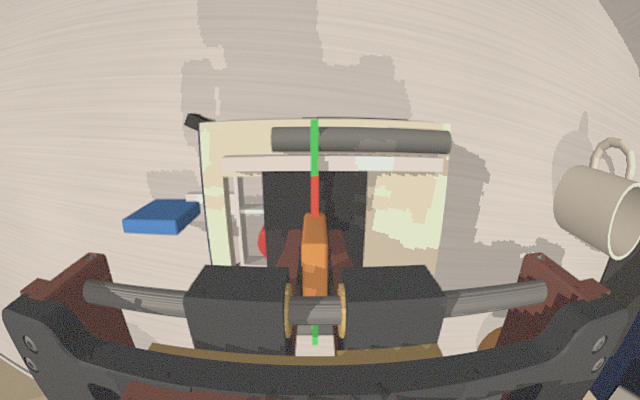

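The tray's blue fin sits outside the mouth at (161,217), and the red specimen is visible through the window at (263,240). The bottle, jar, mug and yellow decoy haven't moved. Handing in.

```bash
python3 - <<'E'
from station import env, kin, eyes, ticket, status
print(status.current_t(),status.current_opening(),status.current_wrist_force())
ticket.sign_off()
E
```

```text
24.0583 0.011711222633329535 [ 0.73288824 -7.50923322  1.02675379]
the job is handed in; nothing more can be done
```

The tray is in against the back stop, and I handed the job in at about 24 s with the fingers still holding the shutter at half travel.

- **Tray:** I slid it in by its blue fin with the shutter closed. A second push, commanded about 4 mm further, met 10 N and the tray did not move. The camera put the fin's middle at x ≈ -128 mm in the box's frame, where -130 is nominal. That is within calibration error.
- **Specimens:** All three were in their pockets in the last picture before the tray went in. I saw only the red one through the half-open window afterwards. The black and blue were hidden, so I did not confirm them by eye at the end.
- **Shutter:** The first pull stopped about 1.3 mm short because the arm gave a little under the spring, so I trimmed it. The red line and the visible green mark then lined up within 0.2 px. At hand-in the spring pulled with about 7.5 N (about 7.7 N expected at half travel), and the fingers were closed on the 12 mm fin with 40 N.
- **Other objects:** The last top view showed the bottle, jar, mug and yellow look-alike where they started.

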